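# Hang the shop bin on the slatwall stand

### The arm

A 6-joint arm with a two-finger parallel gripper is mounted at the origin on a cart in front of the work surface, level with it; the furniture and walls round the work are solid. World frame = base frame: x ahead of the robot, y to its left, z up, the work surface at z = 0. Lengths are in m, angles in rad, forces in N, time in s.
With the tool pointing down it reaches from about 0.275 to 0.75 m from the base axis. Payload 10.2 kg.
Tool frame: the origin (TCP) lies at the very end of the fingers, on their centre line; the grasp point (between the pads) lies 19 mm behind it (env.pinch_z is the distance from the TCP to the grasp point, in m); z points along the fingers, y is the line along which they close (so a half turn about z gives the same grasp; the last joint's range is limited). The gripper opens to 88 mm and grips with 3 to 60 N. Pads are 18 mm wide; open, the fingers measure 123 mm over their backs; the gripper's body (75 mm by 187 mm) begins 45 mm behind the grasp point.
Start: joints at [0.916, 0.313, 1.498, -0, 1.331, -0.223], TCP at [0.22, 0.477, 0.216] pointing down, gripper open.
Joint ranges: [-2.94, 2.94], [-0.97, 2.17], [0.19, 2.56], [-1.23, 4.37], [0.02, 3.11], [-2.88, 2.88]. Speed limits (rad/s): [2.39, 2.39, 3.01, 3.14, 3.14, 3.14].

### API

Orientations are given as [roll, pitch, yaw] about the fixed x, y, z axes, in that order (R = Rz(yaw) Ry(pitch) Rx(roll)).
In Python, from rig import env gives the robot as it stands.
- The arm moves only by the shell command python3 -m jog 'ROWS' [FORCE]. ROWS is a JSON list of rows, 1 to 12 of them, each of 7 numbers: the finger opening in m, then dx, dy, dz in m, then a rotation vector rx, ry, rz in rad; each row shifts and turns the commanded pose from where the row before left it, along the tool's axes as they then stand; what a row does not reach is not made up. A row lasts 1/8 s, in which the tool goes at most 0.0625 m and 0.188 rad, less where a joint would pass 70% of its speed; a pose out of reach is approached as far as the arm can. The fingers move at their own pace and stop on an object; FORCE is the grip in N (left out, the last holds). Time passes only in rows, so rows that do not move let the fingers close. It prints the time, the measured TCP pose, the force, the opening and the grip force at its end.
- env.read_state(): the state, without advancing time (a new reading comes with each control period).
- env.grab_frame(name): name is "side" or "top" or "wrist"; returns a dict with "image" (400x640x3 uint8, red, green, blue), "vertical_fov" (degrees; the focal length in pixels is half the picture's height over the tangent of half this angle, whatever the lens; pixels are square), "cx", "cy" (the principal point, pixels), "D" ([k1, k2, p1, p2, k3] as OpenCV has them; the pictures are not rectified), "R" (3x3) and "t" (3): a world point X has camera coordinates R X + t; the wrist camera has in their place "T_tool_cam" (4x4, takes a point from camera to tool coordinates, whose origin is the TCP and whose axes are the flange's). Camera axes: x right, y down, z forward; pixel columns grow to the right and rows downward; lengths in m; the calibration is good to about 2 mm. A picture is of the moment at which its call begins: read the wrist's pose just before it. There is no depth.
- env.hand_in(): hands the job in; it is judged then, once.
The state is a dict: "clock": time; "joint_positions": joint angles; "joint_vel": joint speeds; "effort": joint torques, N m; "tcp_pos": TCP position; "tool_rot": TCP orientation; "ft_force": force on the tool from outside, world axes, zero at the start; "moment": the same for the moment, N m; "gripper_width": finger opening in m; "finger_force": force on a finger pad.
Only numpy, scipy, OpenCV 4.12 (cv2) and the standard library are available. Lean on these libraries where they do the work, as an engineer would, in place of code of your own. Each camera call takes 0.05 s, during which the arm holds its last target. There are 200 camera calls.

### The job

Hang the grey shop bin on the slatwall stand: tilt its front up, feed the upturned steel tongue on its back into the upper groove behind the top slat, lower the front until the tail under its back leans against the sprung roller in the lower groove, and let go so that it hangs there by itself, still a little tilted. Then press the bin's front ledge down until the tail snaps past the roller and the bin sits level with its back flat on the stand. Do not disturb the other things on the table.

Things in the scene. Friction and masses are not known exactly. Their poses are not given: they have to be found in the camera images.
- bin: Loose open shop bin, plain grey plastic, 0.2 to 0.33 kg, steel fittings on its back. Origin: centre of the underside; x to its back, z up. 110 mm deep (x -55..55), 60 mm wide (grip the outer sides, y -30 and 30), walls 4 mm. Sides 45 mm high at the front, sloping from x=-55 up to 88 mm at x=5, level behind.
- tongue_tip (a point): On the bin: top of the steel tongue, bin frame (66, 0, 114) mm, axes as the bin. A level shank, x 55..68, z 84..88, 50 mm wide, leaves the bin's back; at its end stands the upturned tongue, 4 mm thick (x 64..68), z 84..114.
- tail (a point): On the bin: axis of the tail bar, bin frame (73, 0, 14) mm, axes as the bin. The bar is round, 12 mm diameter, 40 mm long along y; it hangs under the end of a plate (z 18..22) that sticks out of the bin's back to x=75.
- ledge (a point): On the bin: centre of the top of the front ledge, bin frame (-63, 0, 45) mm, axes as the bin. The ledge is a plate, x -73..-53, 56 mm wide, 4 mm thick.
- slat_panel: Fixed slatwall stand of light wood, 174 mm wide (y), 199 high, on a base board 130 x 190 x 12 mm. Origin: centre of its underside; z up; the slatted face is the plane x=-22 mm and looks to -x. Three slats 150 mm wide, 7 mm thick (x -22..-15): z 12..48, 84..139, 161..191. Hollow behind them to the back board at x=16. Side boards begin at y -75 and 75.
- groove (a point): On the stand: middle of the front top edge of the middle slat, stand frame (-22, 0, 139) mm, axes as the stand; the upper groove is the 22 mm high gap above it. When home, the bin's shank rests on this slat with the tongue behind the top slat, bin origin at about (-77, y, 55) mm in the stand frame, y anywhere within 40 mm of 0, axes parallel.
- roller (a point): On the stand: axis of the sprung roller in the lower groove when up, stand frame (-14, 0, 60.5) mm, axes as the stand. Steel, 12 mm diameter, 126 mm long along y. It yields straight down. When the bin is home the tail bar lies behind it.
- catch (a joint): How far the roller is pushed down, m: 0 up, 0.010 at its stop. About 10 N starts it, then 600 N/m, damped. Let down slowly, the bin's weight does not push it aside: the bin hangs tilted about 0.17 rad, front up, tail bar on the roller. Pressing the front ledge down with about 5 N, some 10 mm or more, snaps the tail bar in behind it.
- nail_tin: Bystander: round red tin, 67 mm diameter, 48 mm high, origin under its centre. Leave it alone.
- knob_box: Bystander: small card box with a blue lid, 57 x 92 x 41 mm, origin under its centre. Leave it alone.
- ink_bottle: Bystander: small square glass bottle with a black stopper, 44 x 44 x 63 mm, origin under its centre. Leave it alone.

How it is judged:
By the outcome, as a careful person would: the job done as asked, in the order asked, and still so for the second after the job is handed in, with the robot touching nothing.
It also fails if it takes over 54 s, if anything falls off the work surface, if the arm or the gripper's body presses on something with over 40 N, if the wrist force passes 120 N, or if a joint passes its speed limit or range.

## Working session

There is one attempt and no reset: what is moved stays moved. The work goes in short steps, Python scripts to look and compute and a shell command to move; the robot and the scene stay as the last step left them, time stands still between calls to the robot, and variables do not carry over. Pictures are saved under pics/ and viewed, at most 10 in all, crops included, and the job is handed in when it is done.

```bash
mkdir -p pics; ls; cat > h.py <<'E'
import numpy as np, cv2
from rig import env
def K(f):
    h=f["image"].shape[0]; F=h/2/np.tan(np.radians(f["vertical_fov"])/2)
    return np.array([[F,0,f["cx"]],[0,F,f["cy"]],[0,0,1.]])
def ray(f,uv):
    p=cv2.undistortPoints(np.array([[uv]],float),K(f),np.array(f["D"],float)).ravel()
    R=np.array(f["R"]);t=np.array(f["t"])
    return -R.T@t, R.T@np.array([p[0],p[1],1.])
def plane(f,uv,z):
    o,d=ray(f,uv); return o+d*(z-o[2])/d[2]
def tri(f1,a,f2,b):
    o1,d1=ray(f1,a);o2,d2=ray(f2,b)
    s=np.linalg.lstsq(np.c_[d1,-d2],o2-o1,rcond=None)[0]
    p,q=o1+s[0]*d1,o2+s[1]*d2
    return (p+q)/2,np.linalg.norm(p-q)
def proj(f,X):
    return cv2.projectPoints(np.atleast_2d(X).astype(float),cv2.Rodrigues(np.array(f["R"]))[0],np.array(f["t"],float),K(f),np.array(f["D"],float))[0][:,0]
def snap(n,name):
    f=env.grab_frame(n); cv2.imwrite(f"pics/{name}.png",f["image"][:,:,::-1]); np.save(f"pics/{name}.npy",f,allow_pickle=True); return f
def load(name): return np.load(f"pics/{name}.npy",allow_pickle=True).item()
E
python3 - <<'E'
from h import *
for n in("side","top"):
    f=snap(n,n+"0"); print(n,f["vertical_fov"],-np.array(f["R"]).T@f["t"],np.array(f["R"]).round(2).tolist())
print(env.read_state(),env.pinch_z)
E
```

```text
pics
side 48.81014393365092 [ 0.42371848 -0.38824756  0.55332225] [[0.97, -0.26, -0.01], [-0.15, -0.51, -0.85], [0.21, 0.82, -0.53]]
top 48.421139141407934 [0.47198164 0.28229152 0.9412113 ] [[0.02, -1.0, -0.01], [-0.99, -0.02, -0.15], [0.15, 0.02, -0.99]]
{'clock': 0.1, 'joint_positions': array([ 9.15610309e-01,  3.13385559e-01,  1.49835582e+00, -6.61654281e-05,
        1.33098937e+00, -2.23424724e-01]), 'joint_vel': array([ 0.00131338,  0.00046622, -0.00359066,  0.00148749, -0.00109518,
        0.00124416]), 'effort': array([ 3.96674091e-03, -4.02820337e+01, -2.52640665e+01,  6.95901085e-02,
        3.42938374e-02, -5.69544011e-05]), 'tcp_pos': array([0.2195827 , 0.47660288, 0.21582464]), 'tool_rot': array([-3.14046860e+00, -1.89512898e-04,  2.70984700e+00]), 'ft_force': array([ 0.28495497, -0.01519324, -0.83496989]), 'moment': array([ 0.05912275, -0.04915245,  0.04008323]), 'finger_force': 0.0, 'gripper_width': 0.08802850487275601} 0.0187
```

View pics/side0.png

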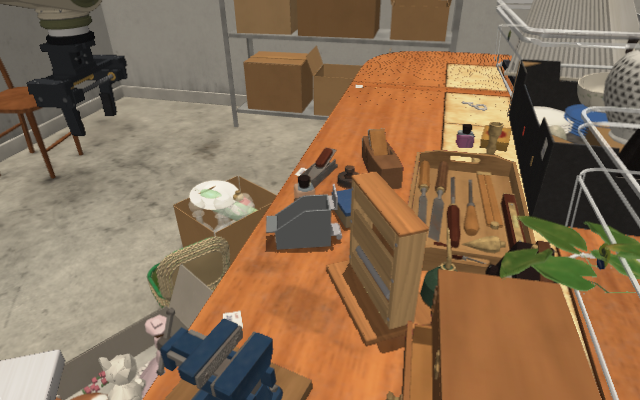

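View pics/top0.png

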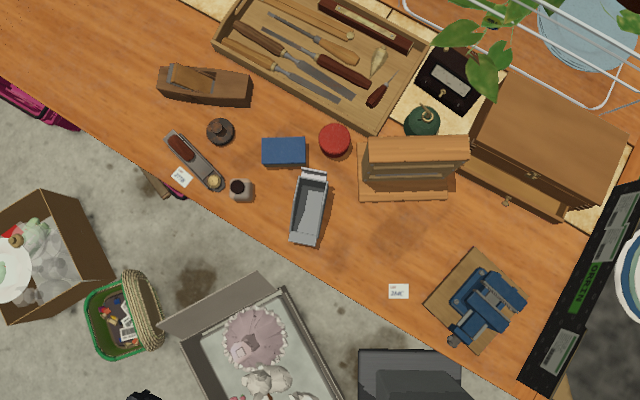

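The top view shows the bin around (309,208), its back up the picture, and the stand around (412,168) with its face looking down the picture. The tin is at (334,140), the box at (284,151) and the bottle at (241,189). I'll enlarge both views to pick corners.

```bash
python3 - <<'E'
from h import *
a=load("top0")["image"][125:255,280:480,::-1]; cv2.imwrite("pics/tc.png",cv2.resize(a,None,fx=4,fy=4,interpolation=cv2.INTER_CUBIC))
a=load("side0")["image"][165:345,260:430,::-1]; cv2.imwrite("pics/sc.png",cv2.resize(a,None,fx=3.3333,fy=3.3333,interpolation=cv2.INTER_CUBIC))
E
```

```text
(no output)
```

View pics/tc.png

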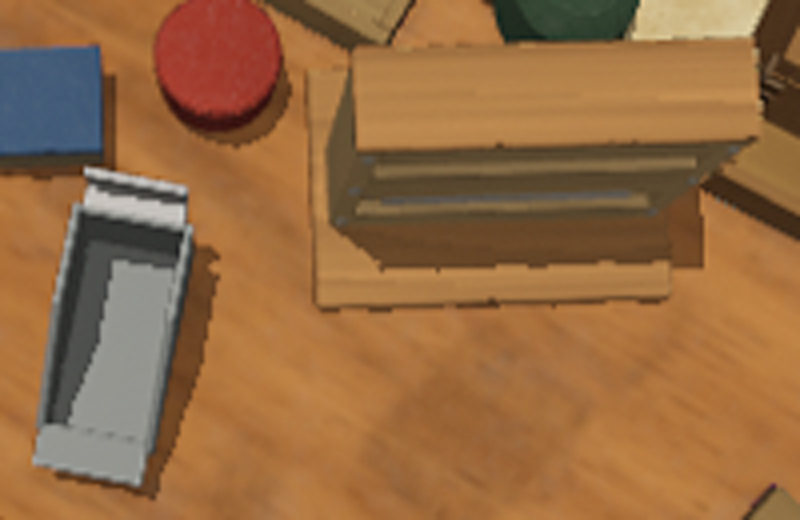

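View pics/sc.png

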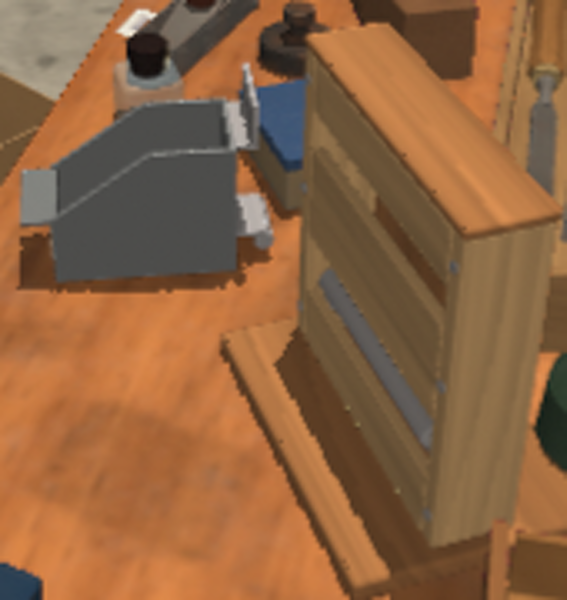

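Crop pixels: in the top view the ledge corners are (33,466) and (138,486), the rear rim corners (76,206) and (192,230), the tongue tips (87,168) and (188,186), the base board front corners (316,305) and (668,297), and the stand top front corners (356,152) and (757,138).

```bash
python3 - <<'E'
from h import *
t=load("top0");s=load("side0")
T=lambda u,v:((u-1.5)/4+280,(v-1.5)/4+125)
S=lambda u,v:((u-1.2)/3.3333+260,(v-1.2)/3.3333+165)
P=lambda n,u,v,z:print(n,plane(t,T(u,v),z).round(4))
Q=lambda n,u,v,z:print(n,"side",plane(s,S(u,v),z).round(4))
P("ledgeL",33,464,.045);P("ledgeR",138,484,.045)
P("rimBL",77,204,.088);P("rimBR",192,229,.088)
P("tongL",87,168,.114);P("tongR",188,187,.114)
P("baseL",316,306,.006);P("baseR",668,300,.006);P("baseLtop",316,303,.012);P("baseBL",308,70,.012)
P("topFL",356,152,.199);P("topFR",757,138,.199);P("topBL",354,48,.199);P("topBR",757,38,.199)
Q("botF",57,283,0);Q("botB",238,271,0);Q("rimB",237,151,.088);Q("tail",263,245,.008)
Q("ledge nearF",22,223,.045);Q("ledgefarF",24,170,.045)
Q("tongue far?",245,66,.114)
Q("baseFL",222,342,.012);Q("baseFR",370,592,.012)
Q("topFL",306,34,.199);Q("topFR",463,236,.199);Q("topBR",562,216,.199)
print("tri ledgeF near", *tri(t,T(138,484),s,S(22,223)))
print("tri rimBR", *tri(t,T(192,229),s,S(237,151)))
print("tri topFL", *tri(t,T(356,152),s,S(306,34)));print("tri topFR", *tri(t,T(757,138),s,S(463,236)))
print("tri baseFL", *tri(t,T(316,304),s,S(222,342)))
g=s["image"].astype(int)
E
```

```text
ledgeL [0.5122 0.3683 0.045 ]
ledgeR [0.5034 0.3152 0.045 ]
rimBL [0.6373 0.347  0.088 ]
rimBR [0.6261 0.2905 0.088 ]
tongL [0.6498 0.3408 0.114 ]
tongR [0.6416 0.2926 0.114 ]
baseL [0.6008 0.2247 0.006 ]
baseR [0.6079 0.037  0.006 ]
baseLtop [0.6015 0.2251 0.012 ]
baseBL [0.728  0.2307 0.012 ]
topFL [0.6408 0.2202 0.199 ]
topFR [0.651  0.0475 0.199 ]
topBL [0.6867 0.2214 0.199 ]
topBR [0.6955 0.046  0.199 ]
botF side [0.5205 0.3108 0.    ]
botB side [0.629  0.2923 0.    ]
rimB side [0.6277 0.2918 0.088 ]
tail side [0.6482 0.3031 0.008 ]
ledge nearF side [0.5032 0.3154 0.045 ]
ledgefarF side [0.5135 0.3704 0.045 ]
tongue far? side [0.6473 0.3414 0.114 ]
baseFL side [0.5976 0.2182 0.012 ]
baseFR side [0.6149 0.0321 0.012 ]
topFL side [0.6426 0.2225 0.199 ]
topFR side [0.6488 0.0447 0.199 ]
topBR side [0.6934 0.0462 0.199 ]
tri ledgeF near [0.50326713 0.31520182 0.04511026] 0.00024998584768030457
tri rimBR [0.62660753 0.29038764 0.08892375] 0.0014056169522830202
tri topFL [0.64116526 0.22019369 0.20028807] 0.0012466173945963359
tri topFR [0.65075584 0.04708679 0.19708731] 0.0013153620554834894
tri baseFL [0.60069831 0.22486965 0.00608147] 0.0022735791636283934
```

Measured from both views: bin origin (0.580, 0.330), yaw -0.172; stand origin (0.6685, 0.134), yaw 0.048. The ledge-to-tongue length comes out at 140 mm and the stand at 174 mm wide, 199 mm high, matching the given sizes. Next I'll work out the insertion path in the stand's xz plane and the grasp offset.

```bash
cat > plan.py <<'E'
import numpy as np, heapq
phi,G=0.6,np.array([8.,60.])            # tool lean and grasp in bin frame (x,z) mm
ax=np.array([-np.sin(phi),np.cos(phi)]); pr=np.array([np.cos(phi),np.sin(phi)])
def box(x0,x1,z0,z1,st=1.5):
    X=np.linspace(x0,x1,int((x1-x0)/st)+2);Z=np.linspace(z0,z1,int((z1-z0)/st)+2)
    return np.r_[[(x,z) for x in X for z in(z0,z1)],[(x,z) for z in Z for x in(x0,x1)]]
a=np.linspace(0,6.28,24)
body=box(-37.5,37.5,45,200,6)
P=np.r_[box(55,68,84,88),box(64,68,84,114),box(50,55,0,88),box(55,75,18,22),np.c_[73+6*np.cos(a),14+6*np.sin(a)],
  G+body[:,:1]*pr+body[:,1:]*ax]
S=[(-22,-15,12,48),(-22,-15,84,139),(-22,-15,161,191),(-22,22,191,199),(16,22,12,199),(-65,65,0,12)]
def clear(X,Z,th):
    c,s=np.cos(th),np.sin(th); x=X+P[:,0]*c+P[:,1]*s; z=Z-P[:,0]*s+P[:,1]*c; d=99
    for b in S:
        dx=np.maximum(b[0]-x,x-b[1]);dz=np.maximum(b[2]-z,z-b[3])
        d=min(d,np.where((dx<0)&(dz<0),np.maximum(dx,dz),np.hypot(np.maximum(dx,0),np.maximum(dz,0))).min())
    return min(d,(np.hypot(x+14,z-60.5)-6).min())
E
cat > run.py <<'E'
from plan import *
from functools import lru_cache
# state: tongue foot centre (66,86) location in stand (u,w), theta index
def org(u,w,th): c,s=np.cos(th),np.sin(th); return u-66*c-86*s, w+66*s-86*c
@lru_cache(None)
def cl(u,w,k): th=k*.05; return min(clear(*org(u,w,th),th),8)
goal=(-11,143,4)
best=None
for u in range(-13,-7):
  for w in range(140,150):
    v=cl(u,w,4)
    if best is None or v>best[0]: best=(v,(u,w,4))
print(best); st=best[1]
# widest path, ties by length
D={};h=[(-best[0],0,st,None)]
while h:
    v,n,q,p=heapq.heappop(h)
    if q in D: continue
    D[q]=p
    if q[0]<=-75: break
    for d in [(1,0,0),(-1,0,0),(0,1,0),(0,-1,0),(0,0,1),(0,0,-1)]:
        r=(q[0]+d[0],q[1]+d[1],q[2]+d[2])
        if r in D or not(0<=r[2]<=20) or not(110<r[1]<180) or r[0]>14: continue
        c=cl(*r)
        if c>0: heapq.heappush(h,(max(v,-c),n+1,r,q))
print("bottleneck",v)
path=[]
while q: path.append(q); q=D[q]
for q in path[::3]: print(q[0],q[1],round(q[2]*.05,2),np.round(org(q[0],q[1],q[2]*.05),0),round(cl(*q),1))
E
timeout 300 python3 run.py
```

```text
(np.float64(2.131213700194678), (-13, 145, 4))
bottleneck -2.131213700194678
-75 137 0.75 [-182.  119.] 8
-72 137 0.75 [-179.  119.] 8
-69 137 0.75 [-176.  119.] 8
-66 137 0.75 [-173.  119.] 8
-63 137 0.75 [-170.  119.] 8
-60 137 0.75 [-167.  119.] 8
-57 137 0.75 [-164.  119.] 8
-54 137 0.75 [-161.  119.] 8
-51 137 0.75 [-158.  119.] 8
-48 137 0.75 [-155.  119.] 7.3
-45 137 0.75 [-152.  119.] 5.2
-42 137 0.75 [-149.  119.] 3.2
-39 137 0.75 [-146.  119.] 2.1
-36 137 0.75 [-143.  119.] 2.1
-33 137 0.75 [-140.  119.] 2.1
-30 137 0.75 [-137.  119.] 2.5
-29 139 0.75 [-136.  121.] 2.8
-28 141 0.75 [-135.  123.] 2.1
-26 142 0.75 [-133.  124.] 3.0
-25 144 0.75 [-132.  126.] 2.3
-23 144 0.7 [-129.  121.] 2.3
-22 145 0.65 [-127.  116.] 2.1
-20 145 0.6 [-123.  111.] 3.0
-19 145 0.5 [-118.  101.] 2.2
-17 145 0.45 [-114.   96.] 3.2
-16 145 0.35 [-107.   87.] 2.6
-14 145 0.3 [-102.   82.] 3.6
-13 145 0.2 [-95.  74.] 2.1
```

```bash
cat > go.py <<'E'
from h import *
from scipy.spatial.transform import Rotation as Ro
BIN=(.580,.330,0.,-.172); STAND=(.6685,.134,0.,.048)
phi=.6; G=np.array([.008,0,.060])
def binpose(X,Y,Z,th,base=STAND):   # bin origin in stand frame (m), tilt front up
    Rb=Ro.from_euler('z',base[3]); return np.array(base[:3])+Rb.apply([X,Y,Z]), Rb*Ro.from_euler('y',th)
def tool(p,Rb,G=G,phi=phi):
    s,c=np.sin(phi),np.cos(phi)
    Rt=Rb*Ro.from_matrix(np.array([[-c,0,s],[0,1,0],[-s,0,-c]]))
    return p+Rb.apply(G)+Rt.apply([0,0,env.pinch_z]),Rt
def cur():
    s=env.read_state(); return np.array(s["tcp_pos"]),Ro.from_euler('xyz',s["tool_rot"])
def delta(a,b): # tool-axis shift, rotvec
    return a[1].inv().apply(b[0]-a[0]),(a[1].inv()*b[1]).as_rotvec()
def show(seq,c=None):
    c=c or cur()
    for t in seq:
        d,r=delta(c,t); d=d.round(4);r=r.round(3); print("d",d.tolist(),"r",r.tolist(),"-> tcp",t[0].round(3))
        c=(c[0]+c[1].apply(d),c[1]*Ro.from_rotvec(r))
E
python3 - <<'E'
from go import *
g=tool(np.array(BIN[:3]),Ro.from_euler('z',BIN[3]))
pre=(g[0]-g[1].apply([0,0,.12]),g[1]); c=cur()
show([(c[0],g[1]),pre,g])
t=load("top0")
print("box corner",plane(t,(280+103/4,125+152/4),.041),"tin c",plane(t,(280+217/4,125+57/4),.048))
E
```

```text
d [0.0, 0.0, 0.0] r [-0.079, -0.597, -0.252] -> tcp [0.22  0.477 0.216]
d [-0.2323, -0.0829, 0.2465] r [0.0, 0.0, 0.0] -> tcp [0.532 0.338 0.144]
d [-0.0, 0.0, 0.12] r [0.0, 0.0, 0.0] -> tcp [0.598 0.327 0.045]
box corner [0.67336022 0.33713169 0.041     ] tin c [0.72330874 0.27910981 0.048     ]
```

```bash
python3 -m jog '[[0.088,0,0,0,-0.02,-0.149,-0.063],[0.088,0,0,0,-0.02,-0.149,-0.063],[0.088,0,0,0,-0.02,-0.149,-0.063],[0.088,0,0,0,-0.019,-0.15,-0.063],[0.088,-0.033,-0.012,0.035,0,0,0],[0.088,-0.033,-0.012,0.035,0,0,0],[0.088,-0.033,-0.012,0.035,0,0,0],[0.088,-0.033,-0.012,0.035,0,0,0],[0.088,-0.033,-0.012,0.035,0,0,0],[0.088,-0.033,-0.012,0.035,0,0,0],[0.088,-0.034,-0.011,0.036,0,0,0],[0.088,0,0,0,0,0,0]]' 45; python3 - <<'E'
from go import *
g=tool(np.array(BIN[:3]),Ro.from_euler('z',BIN[3]))
show([g]); snap("wrist","w1")
E
```

```text
clock: 1.6
tcp_pos: [0.5329, 0.3365, 0.143]
tool_rot: [-3.141, 0.599, 2.966]
ft_force: [-0.8, 0.4, 0.1]
gripper_width: 0.088
finger_force: 0.0
d [0.001, 0.0019, 0.1186] r [-0.002, -0.001, -0.003] -> tcp [0.598 0.327 0.045]
```

View pics/w1.png

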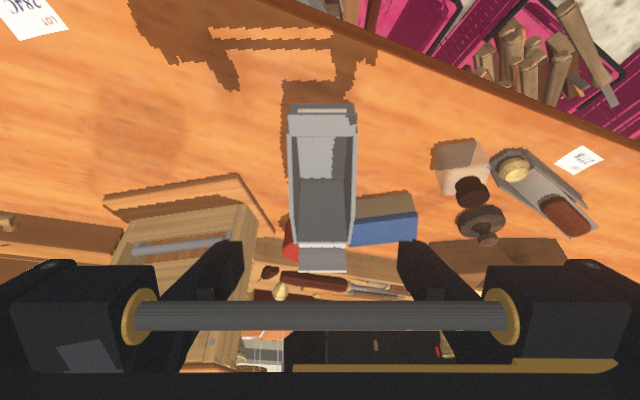

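The wrist view shows the bin at (322,185), centred between the fingertips at (240,255) and (405,255), with the way down clear.

```bash
python3 -m jog '[[0.088,0,0.002,0.04,0,0,0],[0.088,0.001,0,0.04,0,0,0],[0.088,0,0,0.0386,0,0,0],[0.05,0,0,0,0,0,0],[0.05,0,0,0,0,0,0],[0.05,0,0,0,0,0,0],[0.05,0,0,0,0,0,0],[0.05,0,0,0,0,0,0]]' 45; python3 - <<'E'
from go import *
p,R=cur(); print(p,R.as_euler('xyz'))
# lift: world z up .17 , then tilt and move to pre-insert; stand y=0
up=(p+[0,0,.17],R)
print([x for x in [delta((p,R),up)[0].round(4)]])
b=tool(*binpose(-.182,0,.119,.75)); show([(up[0],b[1]),b],up)
E
```

```text
clock: 2.65
tcp_pos: [0.5965, 0.33, 0.0478]
tool_rot: [3.139, 0.602, 2.969]
ft_force: [-6.6, -1.6, 7.1]
gripper_width: 0.0595
finger_force: 44.9
[0.59654244 0.32997458 0.04780858] [3.13900551 0.6023765  2.96876608]
[array([-0.0963,  0.0004, -0.1401])]
d [0.0, 0.0, 0.0] r [-0.048, 0.75, -0.219] -> tcp [0.597 0.33  0.218]
d [0.0628, -0.1992, 0.0893] r [-0.0, -0.0, -0.0] -> tcp [0.531 0.127 0.139]
```

```bash
python3 -m jog '[[0.05,-0.0057,0,-0.0083,0,0,0],[0.05,-0.011,0,-0.017,0,0,0],[0.05,-0.027,0,-0.038,0,0,0],[0.05,-0.027,0,-0.038,0,0,0],[0.05,-0.027,0,-0.038,0,0,0],[0.05,0,0,0,0,0,0],[0.05,0,0,0,0,0,0]]'; python3 - <<'E'
from go import *
p,R=cur(); print(p,R.as_euler('xyz'))
f=snap("side","s2"); t=snap("top","t2")
a=f["image"][60:260,220:440,::-1]; b=t["image"][90:290,240:400,::-1]
r=lambda q:cv2.resize(q,(int(q.shape[1]*600/200*.7),420),interpolation=cv2.INTER_CUBIC)
cv2.imwrite("pics/c2.png",np.hstack([r(a),r(b)]))
E
```

```text
clock: 3.52
tcp_pos: [0.5978, 0.3287, 0.215]
tool_rot: [3.141, 0.599, 2.97]
ft_force: [0.2, -0.2, -1.6]
gripper_width: 0.0593
finger_force: 45.0
[0.59775948 0.32868024 0.2149526 ] [3.14146734 0.59870485 2.96969378]
```

View pics/c2.png

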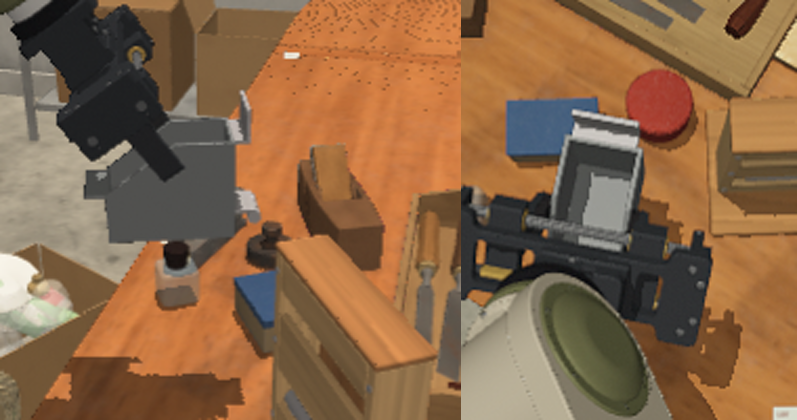

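The bin is held and looks level. In the side crop, the rear near rim corner is at (237,144) and the bottom corners at (107,242) and (237,240). In the top crop the tongue runs from (574,111) to (639,126), and the rear rim corner is at (641,149). I'll check how the bin sits in the hand.

```bash
python3 - <<'E'
from go import *
s=load("s2");t=load("t2")
S=lambda u,v:((u-.5)/2.1+220,(v-.5)/2.1+60)
T=lambda u,v:((u-462-.5)/2.1+240,(v-.5)/2.1+90)
p,R=cur()
# predicted bin pose if grasp is as planned
s_,c_=np.sin(phi),np.cos(phi)
Rb=R*Ro.from_matrix(np.array([[-c_,0,s_],[0,1,0],[-s_,0,-c_]])).inv()
o=p-R.apply([0,0,env.pinch_z])-Rb.apply(G); print("bin pred",o,Rb.as_euler('xyz'))
pts=dict(rimBR=[.055,-.03,.088],botF=[-.055,-.03,0],botB=[.055,-.03,0],tongL=[.066,.025,.114],tongR=[.066,-.025,.114],ledgeF=[-.073,-.028,.045])
for k,v in pts.items():
    w=o+Rb.apply(v); a=proj(s,w)[0];b=proj(t,w)[0]
    print(k,w.round(4),"side crop",((a-[220,60])*2.1+.5).round(0),"top crop",((b-[240,90])*2.1+[462.5,.5]).round(0))
X,e=tri(s,S(237,144),t,T(641,149)); print(X,e,Rb.inv().apply(X-o))
X,e=tri(s,S(246,125),t,T(639,126)); print(X,e)
E
```

```text
bin pred [0.57940428 0.3317662  0.16963089] [-0.00071849  0.00214334 -0.1718145 ]
rimBR [0.6287 0.2928 0.2575] side crop [235. 142.] top crop [642. 150.]
botF [0.5201 0.3116 0.1698] side crop [107. 243.] top crop [618. 302.]
botB [0.6285 0.2928 0.1695] side crop [234. 236.] top crop [643. 173.]
tongL [0.649  0.3452 0.2835] side crop [240.  88.] top crop [570. 113.]
tongR [0.6404 0.2959 0.2835] side crop [248. 109.] top crop [638. 126.]
ledgeF [0.5028 0.3167 0.2148] side crop [ 82. 196.] top crop [608. 320.]
[0.63029042 0.29369334 0.25485745] 0.0009654039158721723 [ 0.05646343 -0.02887357  0.08532705]
[0.64133807 0.295849   0.27009082] 0.004610274310824505
```

The triangulation agrees with the 3 mm short approach: the bin sits +1.5 mm in x and -3 mm in z in the hand, so I'll use G = (6.5, 63) mm. Next: retreat, tilt, shift across.

```bash
sed -i 's/^phi=.6; G=.*/phi=.6; G=np.array([.0065,0,.063])/' go.py; python3 - <<'E'
from go import *
p,R=cur(); b=tool(*binpose(-.182,0,.119,.75))
A=(p+[-.07,0,.02],R); show([A,(A[0],b[1]),b])
print(b[0],b[1].as_euler('xyz'))
E
```

```text
d [0.0458, -0.012, -0.0553] r [0.0, 0.0, 0.0] -> tcp [0.528 0.329 0.234]
d [-0.0, 0.0, -0.0] r [-0.051, 0.745, -0.219] -> tcp [0.528 0.329 0.234]
d [-0.008, -0.2012, 0.0917] r [0.0, -0.0, -0.0] -> tcp [0.532 0.127 0.142]
[0.53156263 0.12742195 0.14217573] [-3.14159265 -0.15       -3.09359265]
```

```bash
python3 -m jog '[[0.05,0.023,-0.006,-0.028,0,0,0],[0.05,0.023,-0.006,-0.027,0,0,0],[0.05,0,0,0,-0.01,0.149,-0.044],[0.05,0,0,0,-0.01,0.149,-0.044],[0.05,0,0,0,-0.01,0.149,-0.044],[0.05,0,0,0,-0.01,0.149,-0.044],[0.05,0,0,0,-0.011,0.149,-0.043],[0.05,-0.002,-0.05,0.01,0,0,0],[0.05,-0.002,-0.05,0.01,0,0,0],[0.05,-0.002,-0.05,0.02,0,0,0],[0.05,-0.002,-0.051,0.03,0,0,0],[0.05,0,0,0.022,0,0,0]]'; python3 -m jog '[[0.05,0,0,0,0,0,0],[0.05,0,0,0,0,0,0]]'; python3 - <<'E'
from go import *
f=snap("side","s3"); t=snap("top","t3")
s_,c_=np.sin(phi),np.cos(phi)
p,R=cur();Rb=R*Ro.from_matrix(np.array([[-c_,0,s_],[0,1,0],[-s_,0,-c_]])).inv()
o=p-R.apply([0,0,env.pinch_z])-Rb.apply(G); print("bin pred",o,Rb.as_euler('xyz'))
crops=[]
for f,(x,y) in((f,(250,120)),(t,(330,110))):
    im=cv2.resize(f["image"][y:y+180,x:x+130,::-1],(390,540),interpolation=cv2.INTER_CUBIC)
    for v in [[.055,-.03,.088],[-.055,-.03,0],[.055,-.03,0],[.066,.025,.114],[.066,-.025,.114],[-.073,-.028,.045],[.073,-.02,.014]]:
        q=(proj(f,o+Rb.apply(v))[0]-[x,y])*3+1; cv2.circle(im,(int(q[0]),int(q[1])),3,(0,0,255),1)
    crops.append(im)
cv2.imwrite("pics/c3.png",np.hstack(crops))
b=[tool(*binpose(X,0,Z,th)) for X,Z,th in [(-.182,.119,.75),(-.155,.119,.75)]]; show(b)
E
```

```text
clock: 5.12
tcp_pos: [0.532, 0.1248, 0.1409]
tool_rot: [3.141, -0.15, -3.098]
ft_force: [0.4, 1.4, -2.1]
gripper_width: 0.0592
finger_force: 45.0
clock: 5.38
tcp_pos: [0.5328, 0.1284, 0.1436]
tool_rot: [3.14, -0.146, -3.093]
ft_force: [0.6, -0.2, -1.4]
gripper_width: 0.0597
finger_force: 45.0
bin pred [0.48811727 0.12629895 0.1204735 ] [0.00159345 0.7456339  0.04957816]
d [0.0011, -0.001, 0.0018] r [0.001, 0.004, 0.001] -> tcp [0.532 0.127 0.142]
d [-0.0267, 0.0001, -0.004] r [0.0, 0.0, -0.0] -> tcp [0.559 0.129 0.142]
```

View pics/c3.png

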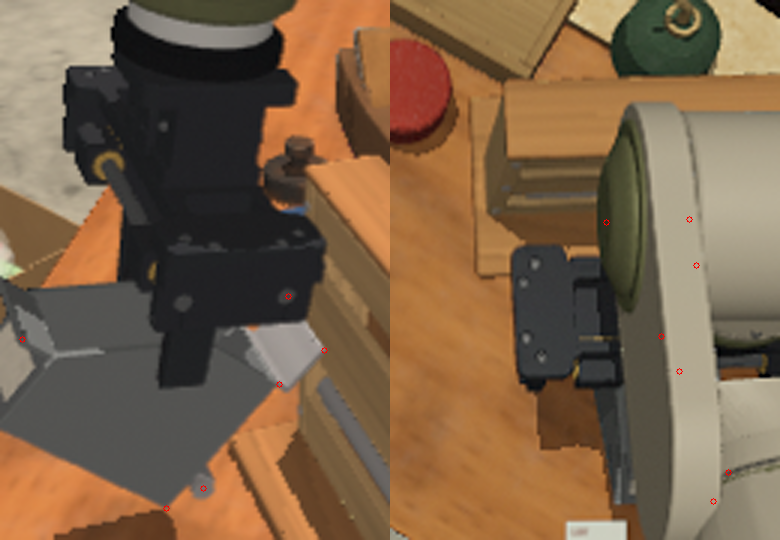

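The red predicted points lie on the bin's corners and tail at (166,508), (279,384) and (203,488), so the hand-to-bin model holds. The tongue tip is in front of the groove; I'll list the insertion rows.

```bash
cat > way.py <<'E'
from go import *
W=[(-155,119,.75),(-146,119,.75),(-140,119,.75),(-137,119,.75),(-135,123,.75),(-132,126,.75),(-129,121,.70),(-126,116,.65),(-123,111,.6),(-120.5,106,.55),(-118,101,.5),(-114,96,.45),(-110.5,91.5,.4),(-107,87,.35),(-102,82,.3),(-98.5,78,.25),(-95,74,.2)]
def where():
    s_,c_=np.sin(phi),np.cos(phi)
    p,R=cur();Rb=R*Ro.from_matrix(np.array([[-c_,0,s_],[0,1,0],[-s_,0,-c_]])).inv()
    o=p-R.apply([0,0,env.pinch_z])-Rb.apply(G); Rs=Ro.from_euler('z',STAND[3])
    print("bin in stand mm",(Rs.inv().apply(o-np.array(STAND[:3]))*1e3).round(1),"rot",(Rs.inv()*Rb).as_euler('xyz').round(3),env.read_state()["ft_force"].round(1))
def rows(i,j): where(); show([tool(*binpose(X/1e3,0,Z/1e3,t)) for X,Z,t in W[i:j]])
if __name__=="__main__":
    import sys; rows(int(sys.argv[1]),int(sys.argv[2]))
E
python3 way.py 0 17
```

```text
bin in stand mm [-180.5    1.   120.5] rot [0.002 0.746 0.002] [ 0.9  0.  -2.8]
d [-0.0256, -0.001, -0.0021] r [0.001, 0.004, 0.001] -> tcp [0.559 0.129 0.142]
d [-0.0089, 0.0, -0.0013] r [0.0, 0.0, -0.0] -> tcp [0.568 0.129 0.142]
d [-0.0059, 0.0, -0.0009] r [0.0, 0.0, -0.0] -> tcp [0.574 0.129 0.142]
d [-0.003, 0.0, -0.0005] r [0.0, 0.0, -0.0] -> tcp [0.577 0.13  0.142]
d [-0.0014, 0.0, -0.0042] r [0.0, 0.0, -0.0] -> tcp [0.579 0.13  0.146]
d [-0.0025, 0.0, -0.0034] r [0.0, 0.0, -0.0] -> tcp [0.582 0.13  0.149]
d [-0.0022, 0.0, 0.0025] r [0.0, -0.05, -0.0] -> tcp [0.583 0.13  0.146]
d [-0.0019, 0.0, 0.0026] r [0.0, -0.05, -0.0] -> tcp [0.585 0.13  0.144]
d [-0.0018, 0.0, 0.0029] r [0.0, -0.05, -0.0] -> tcp [0.587 0.13  0.141]
d [-0.0009, 0.0, 0.003] r [0.0, -0.05, -0.0] -> tcp [0.587 0.13  0.138]
d [-0.0007, 0.0, 0.0031] r [0.0, -0.05, -0.0] -> tcp [0.588 0.13  0.135]
d [-0.002, 0.0, 0.0033] r [-0.0, -0.05, -0.0] -> tcp [0.591 0.13  0.131]
d [-0.0012, 0.0, 0.003] r [-0.0, -0.05, -0.0] -> tcp [0.592 0.13  0.129]
d [-0.0011, 0.0, 0.0031] r [-0.0, -0.05, -0.0] -> tcp [0.594 0.13  0.126]
d [-0.002, 0.0, 0.0041] r [-0.0, -0.05, -0.0] -> tcp [0.597 0.131 0.122]
d [-0.0007, 0.0, 0.0028] r [-0.0, -0.05, -0.0] -> tcp [0.598 0.131 0.12 ]
d [-0.0003, 0.0, 0.003] r [-0.0, -0.05, -0.0] -> tcp [0.6   0.131 0.117]
```

```bash
python3 -m jog '[[0.05,-0.0128,-0.001,-0.001,0.001,0.004,0.001],[0.05,-0.0128,0,-0.001,0,0,0],[0.05,-0.0045,0,-0.0006,0,0,0],[0.05,-0.0044,0,-0.0007,0,0,0],[0.05,0,0,0,0,0,0],[0.05,0,0,0,0,0,0]]'; python3 way.py 2 6
```

```text
clock: 6.22
tcp_pos: [0.5668, 0.1286, 0.1413]
tool_rot: [3.141, -0.151, -3.095]
ft_force: [0.2, -0.1, -1.8]
gripper_width: 0.0595
finger_force: 45.0
bin in stand mm [-146.8   -0.4  118.2] rot [ 0.     0.751 -0.001] [ 0.2 -0.1 -1.8]
d [-0.0065, 0.0005, -0.0019] r [0.0, -0.001, -0.001] -> tcp [0.574 0.129 0.142]
d [-0.003, 0.0, -0.0004] r [0.0, -0.0, -0.0] -> tcp [0.577 0.13  0.142]
d [-0.0014, 0.0, -0.0043] r [0.0, -0.0, -0.0] -> tcp [0.579 0.13  0.146]
d [-0.0025, 0.0, -0.0034] r [0.0, -0.0, -0.0] -> tcp [0.582 0.13  0.149]
```

```bash
python3 -m jog '[[0.05,-0.0035,0,-0.001,0,0,0],[0.05,-0.003,0,-0.001,0,0,0],[0.05,-0.003,0,-0.0004,0,0,0],[0.05,-0.0014,0,-0.0043,0,0,0],[0.05,-0.0025,0,-0.0034,0,0,0],[0.05,0,0,0,0,0,0],[0.05,0,0,0,0,0,0]]'; python3 way.py 6 10
```

```text
clock: 7.1
tcp_pos: [0.5817, 0.1292, 0.1491]
tool_rot: [3.141, -0.151, -3.095]
ft_force: [0.1, -0.7, -2.4]
gripper_width: 0.0596
finger_force: 45.0
bin in stand mm [-131.9   -0.5  126. ] rot [ 0.     0.751 -0.001] [ 0.1 -0.7 -2.4]
d [-0.002, 0.0006, 0.0024] r [0.0, -0.051, -0.001] -> tcp [0.583 0.13  0.146]
d [-0.002, 0.0, 0.0027] r [0.0, -0.05, -0.0] -> tcp [0.585 0.13  0.144]
d [-0.0017, 0.0, 0.0028] r [0.0, -0.05, -0.0] -> tcp [0.587 0.13  0.141]
d [-0.0009, 0.0, 0.003] r [0.0, -0.05, -0.0] -> tcp [0.587 0.13  0.138]
```

```bash
python3 -m jog '[[0.05,-0.002,0,0.0024,0,-0.05,0],[0.05,-0.002,0,0.0027,0,-0.05,0],[0.05,-0.0017,0,0.0028,0,-0.05,0],[0.05,-0.0009,0,0.003,0,-0.05,0],[0.05,0,0,0,0,0,0],[0.05,0,0,0,0,0,0]]'; python3 way.py 10 14
```

```text
clock: 7.85
tcp_pos: [0.5876, 0.1295, 0.1378]
tool_rot: [3.141, 0.048, -3.095]
ft_force: [0.8, -0.7, -1.5]
gripper_width: 0.0594
finger_force: 45.0
bin in stand mm [-120.5   -0.6  106.3] rot [ 0.     0.552 -0.001] [ 0.8 -0.7 -1.5]
d [-0.0006, 0.0006, 0.0033] r [0.0, -0.052, -0.001] -> tcp [0.588 0.13  0.135]
d [-0.002, 0.0, 0.0034] r [0.0, -0.05, -0.0] -> tcp [0.591 0.13  0.131]
d [-0.0012, 0.0, 0.0029] r [-0.0, -0.05, -0.0] -> tcp [0.592 0.13  0.129]
d [-0.001, 0.0, 0.0031] r [-0.0, -0.05, -0.0] -> tcp [0.594 0.13  0.126]
```

```bash
python3 -m jog '[[0.05,-0.0006,0,0.0033,0,-0.052,0],[0.05,-0.002,0,0.0034,0,-0.05,0],[0.05,-0.0012,0,0.0029,0,-0.05,0],[0.05,-0.001,0,0.0031,0,-0.05,0],[0.05,0,0,0,0,0,0],[0.05,0,0,0,0,0,0]]'; python3 way.py 14 17
python3 - <<'E'
import numpy as np
from plan import clear,P
# hanging pose: shank underside resting on slat top front, tail bar on roller (2D contact)
for th in np.arange(.14,.22,.01):
    best=[]
    for X in np.arange(-100,-80,.5):
        Z=next(z for z in np.arange(50,100,.25) if clear(X,z,th)>=0); best.append((Z,X))
    print(round(th,2),min(best))
E
```

```text
clock: 8.6
tcp_pos: [0.5942, 0.1298, 0.126]
tool_rot: [3.141, 0.25, -3.095]
ft_force: [-0.3, -0.2, -2.6]
gripper_width: 0.06
finger_force: 45.0
bin in stand mm [-106.8   -0.6   87.1] rot [ 0.     0.35  -0.001] [-0.3 -0.2 -2.6]
d [-0.0018, 0.0007, 0.0042] r [-0.0, -0.05, -0.001] -> tcp [0.597 0.131 0.122]
d [-0.0007, -0.0, 0.0028] r [-0.0, -0.05, -0.0] -> tcp [0.598 0.131 0.12 ]
d [-0.0003, -0.0, 0.003] r [-0.0, -0.05, -0.0] -> tcp [0.6   0.131 0.117]Traceback (most recent call last):
  File "<stdin>", line 7, in <module>
StopIteration
```

Each step so far ran without contact force. By geometry the hanging pose is about (-96, 68) mm at 0.175 rad. I'll continue to just above it.

```bash
sed -i 's/(-95,74,.2)\]/(-95.5,74,.2),(-96,71,.19),(-96,69,.18),(-96,68,.175),(-96,67,.17)]/' way.py; python3 -m jog '[[0.05,-0.0018,0.0005,0.0042,0,-0.05,0],[0.05,-0.0007,0,0.0028,0,-0.05,0],[0.05,0,0,0.003,0,-0.05,0],[0.05,0,0,0,0,0,0],[0.05,0,0,0,0,0,0]]'; python3 way.py 17 21
```

```text
clock: 9.22
tcp_pos: [0.5996, 0.1305, 0.1172]
tool_rot: [3.141, 0.4, -3.095]
ft_force: [-0.5, 0.3, -1.7]
gripper_width: 0.0598
finger_force: 45.0
bin in stand mm [-95.2  -0.2  74. ] rot [ 0.     0.2   -0.001] [-0.5  0.3 -1.7]
d [0.0022, 0.0002, 0.002] r [-0.0, -0.01, -0.001] -> tcp [0.598 0.131 0.114]
d [0.0011, 0.0, 0.0014] r [-0.0, -0.01, -0.0] -> tcp [0.598 0.131 0.113]
d [0.0006, 0.0, 0.0008] r [-0.0, -0.005, -0.0] -> tcp [0.598 0.131 0.112]
d [0.0005, 0.0, 0.0007] r [-0.0, -0.005, -0.0] -> tcp [0.597 0.131 0.111]
```

```bash
python3 -m jog '[[0.05,0.0011,0,0.001,0,-0.005,0],[0.05,0.0011,0,0.001,0,-0.005,0],[0.05,0,0,0,0,0,0],[0.05,0.0005,0,0.0007,0,-0.005,0],[0.05,0.0006,0,0.0007,0,-0.005,0],[0.05,0,0,0,0,0,0],[0.05,0,0,0,0,0,0]]'; python3 way.py 19 21
```

```text
clock: 10.1
tcp_pos: [0.5974, 0.1305, 0.1126]
tool_rot: [3.141, 0.421, -3.095]
ft_force: [-5.5, -0.5, 3.0]
gripper_width: 0.0598
finger_force: 44.9
bin in stand mm [-96.5  -0.1  68.9] rot [ 0.     0.179 -0.001] [-5.5 -0.5  3. ]
d [0.0001, 0.0001, 0.0008] r [-0.0, -0.004, -0.001] -> tcp [0.598 0.131 0.112]
d [0.0005, 0.0, 0.0007] r [-0.0, -0.005, -0.0] -> tcp [0.597 0.131 0.111]
```

Contact shows up at the expected place. I'll ease the 5 N back load by moving about 0.7 mm away from the stand.

```bash
python3 -m jog '[[0.05,0.0007,0,-0.0003,0,0,0],[0.05,0,0,0,0,0,0],[0.05,0,0,0,0,0,0]]' ; python3 - <<'E'
from way import *
where()
f=snap("side","s4"); cv2.imwrite("pics/c4.png",cv2.resize(f["image"][110:290,250:430,::-1],(600,600),interpolation=cv2.INTER_CUBIC))
E
```

```text
clock: 10.48
tcp_pos: [0.5969, 0.1304, 0.1124]
tool_rot: [3.141, 0.421, -3.095]
ft_force: [-1.4, 0.6, -0.3]
gripper_width: 0.0598
finger_force: 44.9
bin in stand mm [-97.   -0.1  68.7] rot [ 0.     0.179 -0.001] [-1.4  0.6 -0.3]
```

View pics/c4.png

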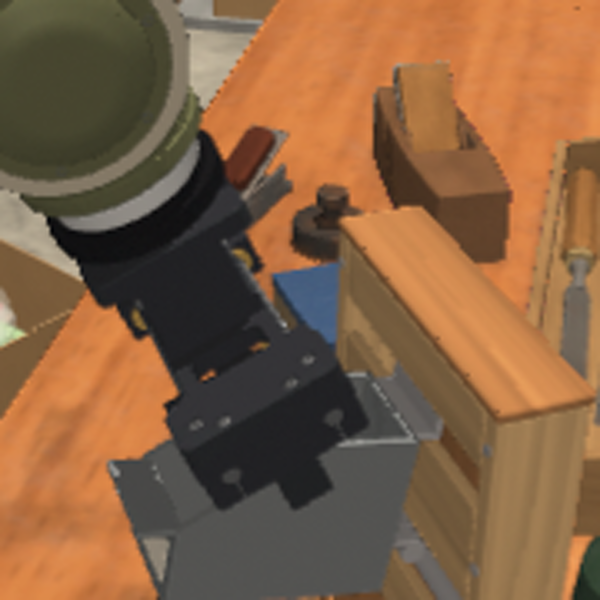

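The shank enters the upper groove at (430,415) and the tail bar rests on the roller at (410,548). Contact force is nearly nil, so I'll ease the grip and then open gently.

```bash
python3 -m jog '[[0.05,0.0003,0,0.0004,0,-0.003,0],[0.05,0,0,0,0,0,0],[0.05,0,0,0,0,0,0]]' 4; python3 -m jog '[[0.062,0,0,0,0,0,0],[0.064,0,0,0,0,0,0],[0.066,0,0,0,0,0,0],[0.07,0,0,0,0,0,0],[0.078,0,0,0,0,0,0],[0.086,0,0,0,0,0,0],[0.086,0,0,0,0,0,0],[0.086,0,0,0,0,0,0]]'
python3 - <<'E'
from go import *
f=snap("side","s5"); cv2.imwrite("pics/c5.png",cv2.resize(f["image"][150:290,250:430,::-1],(720,560),interpolation=cv2.INTER_CUBIC))
E
```

```text
clock: 10.9
tcp_pos: [0.5969, 0.1304, 0.1122]
tool_rot: [3.142, 0.425, -3.095]
ft_force: [0.4, -1.4, 2.9]
gripper_width: 0.0603
finger_force: 4.0
clock: 11.9
tcp_pos: [0.5966, 0.1304, 0.1119]
tool_rot: [3.141, 0.424, -3.095]
ft_force: [0.4, -0.4, -0.1]
gripper_width: 0.0862
finger_force: 0.0
```

View pics/c5.png

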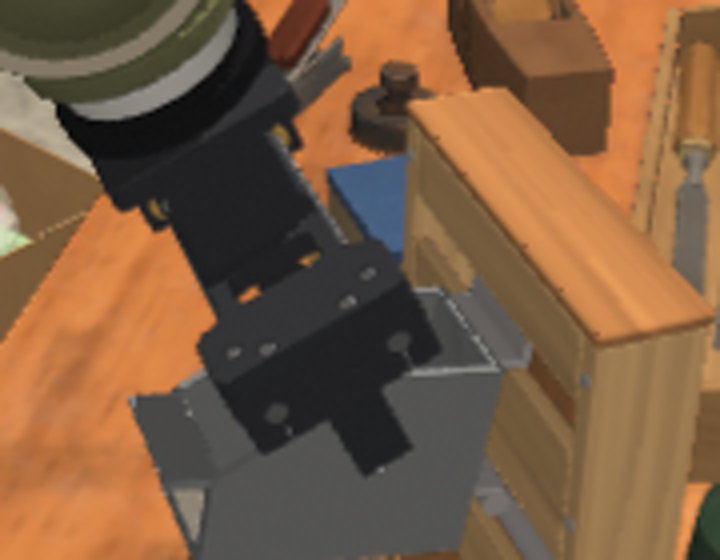

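The bin hangs by itself: fingers open, shank in the groove at (505,340), tail on the roller at (485,495), still tilted. I'll back out along the fingers.

```bash
python3 -m jog '[[0.086,0,0,-0.02,0,0,0],[0.086,0,0,-0.04,0,0,0],[0.086,0,0,-0.05,0,0,0],[0.086,0,0,-0.01,0,0,0],[0.02,0,0,0,0,0.141,0],[0,0,0,0,0,0.142,0],[0,0,0,0,0,0.142,0],[0,0,0,0,0,0,0],[0,0,0,0,0,0,0],[0,0,0,0,0,0,0]]' 20
python3 - <<'E'
from go import *
Rs=Ro.from_euler('z',STAND[3]); S=np.array(STAND[:3])
Rt=Rs*Ro.from_matrix(np.diag([-1,1,-1]))
show([(S+Rs.apply([-.147,0,z]),Rt) for z in(.150,.130)])
f=snap("side","s6");t=snap("top","t6")
a=cv2.resize(f["image"][150:290,250:430,::-1],(515,400),interpolation=cv2.INTER_CUBIC)
b=cv2.resize(t["image"][120:260,330:430,::-1],(285,400),interpolation=cv2.INTER_CUBIC)
cv2.imwrite("pics/c6.png",np.hstack([a,b]))
E
```

```text
clock: 13.2
tcp_pos: [0.5468, 0.1282, 0.2213]
tool_rot: [3.141, -0.0, -3.095]
ft_force: [-0.4, 0.1, -0.5]
gripper_width: 0.0279
finger_force: 0.0
d [0.0251, -0.0001, 0.0713] r [0.0, -0.0, -0.001] -> tcp [0.522 0.127 0.15 ]
d [0.0, -0.0, 0.02] r [0.0, -0.0, -0.0] -> tcp [0.522 0.127 0.13 ]
```

View pics/c6.png

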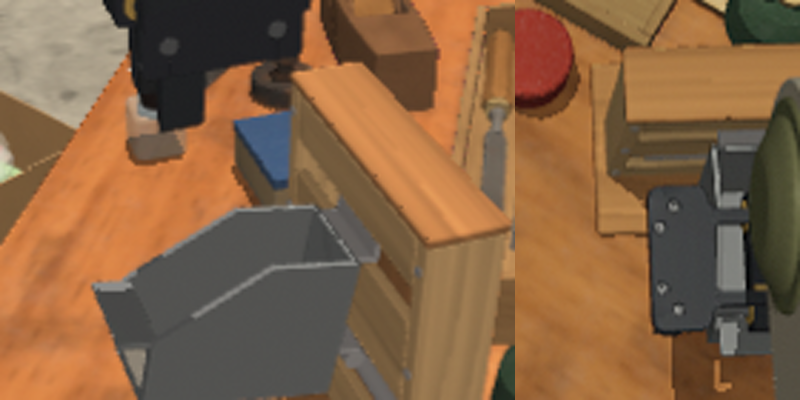

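The bin still hangs tilted after the retreat, with its ledge at (110,310) in the side crop. Now over the ledge, then down.

```bash
python3 -m jog '[[0,0.013,0,0,0,0,0],[0,0.012,0,0.02,0,0,0],[0,0,0,0.035,0,0,0],[0,0,0,0.016,0,0,0],[0,0,0,0.01,0,0,0],[0,0,0,0.008,0,0,0],[0,0,0,0,0,0,0],[0,0,0,0,0,0,0]]'
```

```text
clock: 14.3
tcp_pos: [0.5225, 0.1269, 0.1329]
tool_rot: [3.141, -0.0, -3.095]
ft_force: [-0.0, 0.6, -0.0]
gripper_width: 0.0005
finger_force: 0.0
```

```bash
python3 -m jog '[[0,0,0,0.004,0,0,0],[0,0,0,0.004,0,0,0],[0,0,0,0.003,0,0,0],[0,0,0,0.003,0,0,0],[0,0,0,0,0,0,0]]';python3 -m jog '[[0,0,0,0.003,0,0,0],[0,0,0,0.003,0,0,0],[0,0,0,0,0,0,0]]'
```

```text
clock: 14.92
tcp_pos: [0.5221, 0.1269, 0.1181]
tool_rot: [3.141, -0.002, -3.095]
ft_force: [1.3, 0.4, 0.2]
gripper_width: 0.0005
finger_force: 0.0
clock: 15.3
tcp_pos: [0.522, 0.127, 0.112]
tool_rot: [3.141, -0.002, -3.095]
ft_force: [-0.1, -0.8, 0.7]
gripper_width: 0.0007
finger_force: 0.0
```

I expected contact by z≈0.124, so I'll check the ledge's hanging pose with rays from the earlier side picture (crop pixel (95,287), far front corner; rear rim corner (357,263)).

```bash
python3 - <<'E'
from go import *
f=load("s6"); Rs=Ro.from_euler('z',STAND[3]); S=np.array(STAND[:3])
def onY(uv,y):
    o,d=ray(f,uv); o=Rs.inv().apply(o-S); d=Rs.inv().apply(d); return ((o+d*(y-o[1])/d[1])*1e3).round(1)
C=lambda u,v:((u-.9)/2.861+250,(v-.9)/2.857+150)
print("ledge far front",onY(C(95,287),.028),"rim back near",onY(C(357,263),-.03),"rim knee near",onY(C(273,267),-.03),"bot?",onY(C(330,392),-.03))
th=.175;c,s=np.cos(th),np.sin(th)
for n,x,z in(("ledgeF",-73,45),("rimB",55,88),("knee",5,88),("botB",55,0)): print(n,-96.5+x*c+z*s,68.5-x*s+z*c)
g=snap("side","s7")
d=np.abs(g["image"].astype(int)-f["image"].astype(int)).sum(2)>60
print("diff near bin rear (rim/tail area) px:",d[235:300,335:385].sum(), "rows",np.where(d[235:300,335:385].any(1))[0])
# edge of rear rim / bottom right corner of grey body in each image
for im in(f["image"],g["image"]):
    h=cv2.cvtColor(im,cv2.COLOR_RGB2HSV); m=((h[...,1]<40)&(h[...,2]>60)&(h[...,2]<110)).astype(np.uint8)
    m[:200]=0; n,l,st,ce=cv2.connectedComponentsWithStats(m[:,270:400]); i=1+np.argmax(st[1:,4]); c_=max(cv2.findContours((l==i).astype(np.uint8),0,2)[0],key=cv2.contourArea)
    print(st[i],(cv2.approxPolyDP(c_,3,True)[:,0]+[270,0]).tolist())
E
```

```text
ledge far front [-158.9   28.   120.6] rim back near [-29.9 -30.  147.7] rim knee near [-77.4 -30.  156.7] bot? [-40.8 -30.   59.3]
ledgeF -160.5501711483483 125.5225882950545
rimB -27.01852425199222 145.57998785598636
knee -76.25485119723889 154.28539473566616
botB -42.34004036022866 58.92405243235223
diff near bin rear (rim/tail area) px: 1 rows [0]
[  14  219  105   77 4822] [[369, 219], [367, 224], [332, 224], [298, 244], [295, 251], [284, 251], [300, 292], [360, 287], [366, 275], [371, 274], [368, 272], [375, 271], [374, 278], [386, 295], [388, 290], [370, 264], [374, 240], [382, 237]]
[  16  219  104   77 4071] [[369, 219], [367, 224], [336, 223], [332, 248], [286, 258], [300, 292], [360, 287], [366, 275], [371, 274], [368, 272], [375, 271], [378, 275], [374, 278], [386, 295], [389, 291], [370, 263], [374, 240], [381, 235]]
```

```bash
python3 - <<'E'
from go import *
g=load("s7"); Rs=Ro.from_euler('z',STAND[3]); S=np.array(STAND[:3])
pj=lambda x,y,z:proj(g,S+Rs.apply(np.array([x,y,z])/1e3))[0].round(1)
p,R=cur(); print("tcp px",proj(g,p)[0].round(1),p, env.read_state()["ft_force"])
for k,v in dict(ledgeFfar=(-160.5,28,125.5),ledgeFnear=(-160.5,-28,125.5),ledgeCentre=(-150,0,123.6),ledgeBnear=(-141,-28,122)).items(): print(k,pj(*v))
im=g["image"]
for r in range(220,300,3): print(r,' '.join('%3d'%v for v in im[r,270:350:3].mean(1)))
E
```

```text
tcp px [295.4 263.6] [0.52214184 0.12694798 0.11221055] [-0.86126887 -0.08846379 -0.00422161]
ledgeFfar [281.7 247.9]
ledgeFnear [290.9 270.4]
ledgeCentre [292.9 258.3]
ledgeBnear [303.8 269.4]
220  74  31  34  94  92  30  30  31  29  31  30  30  29  30  30  31  30  30  39  69  56  56 111  61  72  77  89
223 132  30  63  41  30  30  30  30  30  31  29  30  30  31  30  30  38  58  55  62  68  56  89 139 132 101  91
226 142  28  56  57  31  30  49  31  30  31  31  30  31  30  35  58  56  70  55  39  34  34  54  83  82  83  82
229 150 111  34  35  29  31  30  30  30  60  51  38  64  48  35  34  33  34  34  33  33  33  44  82  83  83  83
232 135 120 124 130  29  31  34  34  40  34  34  34  35  34  34  34  33  34  34  34  34  33  41  82  83  83  83
235 120 117 130 141  27  33  34  34  33  33  34  34  34  33  33  34  35  33  33  34  34  34  65  82  83  83  84
238 122 124 139 141  27  34  34  34  34  34  34  34  34  34  33  34  34  33  36  58  34  33  83  82  83  82  83
241 114 133 143 139  27  32  35  34  34  34  34  34  34  34  33  34  34  34  57  67  34  34  83  83  83  84  82
244 121 13
[... 1417 characters left out ...]
  83  83  83  83  83  82  83
283 145 143 135 130 132 137 140 142 136 103  69  83  83  83  83  83  83  82  83  83  83  83  83  83  83  83  83
286 142 135 123 122 128 132 124 127 125  68  70  83  83  83  83  83  83  83  83  83  83  83  82  83  83  83  83
289 136 125 124 128 126 123 120 122 122 117  79  83  83  83  82  83  83  84  83  83  84  87  82  86  87 106  84
292 133 124 131 128 112 100  65  65  87 122  86  85  87  89  99 113 120 133 138 148 143 141 134  64  68  70  74
295 114  67  69  64  62  63  63  64  83 122 124 118 118 116 119 119 128 129 136 144 141 145 145  84  71  68  74
298  68  68  67  60  62  63  66  68 114 118 120 118 117 116 117 118 120 127 129 134 128 121  69  68  65  70  69
```

```bash
python3 - <<'E'
from go import *
a=load("s6")["image"].astype(int);b=load("s7")["image"].astype(int)
for r in range(244,284,3): print(r,' '.join('%3d/%3d'%(x,y) for x,y in zip(a[r,276:312:3].mean(1),b[r,276:312:3].mean(1))))
p,R=cur(); w=snap("wrist","w7"); T=np.array(w["T_tool_cam"]); 
def pw(X):
    c=np.linalg.inv(T)@np.r_[R.inv().apply(X-p),1]
    return cv2.projectPoints(c[None,:3],np.zeros(3),np.zeros(3),K(w),np.array(w["D"],float))[0].ravel().round(0)
Rs=Ro.from_euler('z',STAND[3]); S=np.array(STAND[:3])
print("cam in tool",T[:3,3],"tcp",pw(p))
for k,v in dict(FL=(-160.5,28,125.5),FR=(-160.5,-28,125.5),BL=(-141,28,122),BR=(-141,-28,122),kneeR=(-76,-30,154),kneeL=(-76,30,154)).items(): print(k,pw(S+Rs.apply(np.array(v)/1e3)))
for r in range(60,400,12): print(r,' '.join('%3d'%v for v in w["image"][r,200:450:10].mean(1)))
E
```

```text
244 135/137 140/141 137/ 28 139/ 34 142/ 34 139/ 37 138/ 35 122/ 33  79/ 33  81/ 33  81/ 33  81/ 33
247 137/139 134/136 133/ 30 136/ 34 139/ 36 141/ 64 124/ 59  82/ 33  81/ 33  82/ 33  81/ 34  82/ 33
250 134/136 129/131 101/ 51 139/ 34 139/ 33 139/ 37 132/ 33  82/ 33  81/ 33  82/ 34  82/ 34  81/ 34
253 125/127 139/141 134/ 90  71/ 34  70/ 34  71/ 32  70/ 34  74/ 34  81/ 34  81/ 43  81/ 67  81/ 83
256 136/138 139/140 140/133  73/ 38  70/ 41  71/ 38  71/ 51  71/ 73  82/ 83  81/ 82  81/ 83  82/ 83
259 139/141 133/136 139/141 132/134  71/ 72  70/ 72  71/ 72  71/ 72  73/ 75  82/ 83  82/ 82  81/ 83
262 123/125 129/131 133/136 133/135  72/ 73  71/ 72  70/ 72  71/ 72  71/ 72  82/ 83  82/ 83  82/ 83
265 128/130 129/130 130/132 125/126  88/ 89  71/ 72  71/ 72  71/ 73  71/ 72  76/ 78  81/ 83  74/ 76
268 126/127 127/130 129/130 122/123 122/124  71/ 72  71/ 73  71/ 72  70/ 71  73/ 73  76/ 78  82/ 83
271 131/133 134/136 130/133 130/132 133/136  77/ 78  86/ 87  87/ 88  88/ 90  77/ 78  81/ 83  81/ 82
274 143/145 144/146 134/136 133/135 138/140 105/106 123/125 128/130 135/137  84/ 85  82/ 83  82/ 82

[... 2773 characters left out ...]
  41  37  36  40  72  73  75  71  74  40  40  39  41  41  46  41  44  43  45
336  39  38  37  39  43  34  35  35  41  41  28  77  82  80  28  45  38  37  39  39  36  41  37  37  44
348  39  37  40  37  38  39  35  37  41  37  33  83  82  84  37  36  41  40  39  44  35  40  34  40  41
360  91  39  42  40  42  39  37  35  43  35  61  77  82  81  62  83  83  86  83  81  85  81  84  85  88
372  55  57  50  53  46  51  45  47  42  39  41  47  45  43  42  45  45  43  45  49  48  52  55  57  55
384  28  36  32  32  30  30  32  26  34  35  29  32  28  31  33  31  26  30  29  26  28  30  32  32  30
396  29  30  27  27  31  34  30  32  31  24  32  31  28  25  29  30  30  33  30  28  33  31  31  31  36
```

Nothing has moved and there is no force, so the fingertips may be slipping behind the ledge. I'll raise, shift 6 mm outward and probe again in small steps.

```bash
python3 -m jog '[[0,0,0,-0.02,0,0,0],[0,0.006,0,0,0,0,0],[0,0,0,0.008,0,0,0],[0,0,0,0,0,0,0]]'|head -4;python3 -m jog '[[0,0,0,0.003,0,0,0],[0,0,0,0,0,0,0]]'|sed -n '2p;4p';python3 -m jog '[[0,0,0,0.003,0,0,0],[0,0,0,0,0,0,0]]'|sed -n '2p;4p';python3 -m jog '[[0,0,0,0.003,0,0,0],[0,0,0,0,0,0,0]]'|sed -n '2p;4p';python3 -m jog '[[0,0,0,0.002,0,0,0],[0,0,0,0,0,0,0]]'|sed -n '2p;4p'
python3 - <<'E'
from go import *
w=load("w7")
for r in range(216,270,3): print(r,' '.join('%3d'%v for v in w["image"][r,272:376:4].mean(1)))
E
```

```text
clock: 15.9
tcp_pos: [0.5155, 0.1266, 0.1229]
tool_rot: [3.141, -0.004, -3.095]
ft_force: [-0.0, -0.6, -0.5]
tcp_pos: [0.5161, 0.1267, 0.1209]
ft_force: [0.2, 0.3, -0.2]
tcp_pos: [0.5161, 0.1266, 0.1181]
ft_force: [0.3, -0.4, -0.1]
tcp_pos: [0.5161, 0.1267, 0.1151]
ft_force: [0.2, -0.2, 0.3]
tcp_pos: [0.5161, 0.1267, 0.1132]
ft_force: [0.8, -0.0, 0.7]
216  89  84  80  86  86  86  83  81  88  88  85  83  80  82  79  80  88 119 117 114 112 118 139 137 133 141
219  88  85  77  82  80  80  77  75  78  77  76  80  78  79  78  80  82  81  80  80  81  79 138 138 137 146
222  90  90  79  78  99  98  95  97  97  98 107 106 112 109 108 116 118 120 120 104  84  82 132 138 142 148
225  91  82  77  78 120 118 125 125 117 116 116 116 116 101 101 100 104 108  94  91  81  79  94 125 147 154
228  88  91  92  90  91  93  93  92  91  90  93  91  93  92  94  91  93  93  96  96  97  93  97 103 148 154
231  93  96  93  93  97  91  96  94  92  90  95  96  96  96  94  95  95  93  92  97  93  95  93 110 148 151
234  95  93  95  94  95  92  96  92  92  93  93  93  93  90  94  94  94  92  92  93  93  91  95 13
[... 497 characters left out ...]
  34  34  33  42  41  38  76  90  95  92  82 160 161
252  80  91  95  93  91  43  42  38  38  33  33  34  60  37  34  32  38  37  40  49  94  92  96 100 158 163
255 103  93  94  90  92  37  38  39  35  39  33  37  58  32  37  36  38  39  39  41  95  94  93 107 159 157
258 104  82  66  68 125  36  38  34  35  23  36  35  95  29  37  33  30  42  35  40  61  68  85 106 162 157
261 102  83  65  72  80  38  34  41  32  33  31  30  95  34  32  36  33  37  36  38  45  64  88 101 158 160
264  85  62  57  63  38  37  31  37  33  29  26  31  94  31  35  33  35  36  36  43  36  55  71  84 110  80
267  38  37  39  37  39  32  36  35  34  30  32  32  92  34  35  30  32  38  36  39  39  36  42  41  40  42
```

The finer wrist rows show the fingertips (rows 240+) squarely on the ledge band (rows 226–257), with the first hint of force. The ledge just lies a little lower than I reckoned, so I'll keep pressing slowly.

```bash
for i in 1; do :; done; python3 -m jog '[[0,0,0,0.002,0,0,0],[0,0,0,0,0,0,0]]'|sed -n '2p;4p';python3 -m jog '[[0,0,0,0.002,0,0,0],[0,0,0,0,0,0,0]]'|sed -n '2p;4p';python3 -m jog '[[0,0,0,0.002,0,0,0],[0,0,0,0,0,0,0]]'|sed -n '2p;4p'
```

```text
tcp_pos: [0.5161, 0.1267, 0.1112]
ft_force: [-0.4, 0.2, -0.3]
tcp_pos: [0.5161, 0.1267, 0.1091]
ft_force: [-1.2, -0.2, 1.0]
tcp_pos: [0.5161, 0.1267, 0.1071]
ft_force: [-0.9, -1.0, 0.4]
```

```bash
python3 - <<'E'
from go import *
from scipy.optimize import least_squares
g=snap("side","s8");a=load("s6")["image"].astype(int);b=g["image"].astype(int)
d=np.abs(a-b).sum(2)>50; ys,xs=np.where(d[256:300,283:400]); print("moved px",len(ys), (xs.min()+283,xs.max()+283,ys.min()+256,ys.max()+256) if len(ys) else "")
p,R=cur(); w=snap("wrist","w8"); T=np.array(w["T_tool_cam"])
for r in range(200,280,4): print(r,' '.join('%3d'%v for v in w["image"][r,256:392:4].mean(1)))
# fix hang pose in stand xz plane from side picture s6: near-side corners at y=-30 (contour px)
Rs=Ro.from_euler('z',STAND[3]); S=np.array(STAND[:3]); f=load("s6")
obs=[((55,-30,88),(250+357/2.861,150+263/2.857)),((5,-30,88),(250+273/2.861,150+267/2.857)),((-55,-30,0),(300,292)),((55,-30,0),(360,287)),((-73,28,45),(284,251))]
def res(q):
    X,Y,Z,th=q; o=[]
    for v,uv in obs:
        P=np.array([X,Y,Z])+Ro.from_euler('y',th).apply(v); o+=list(proj(f,S+Rs.apply(P/1e3))[0]-uv)
    return np.array(o)
s=least_squares(res,[-96,0,68,.17],x_scale=[1,1,1,.01]); print(s.x,s.fun.round(1))
X,Y,Z,th=s.x
for z in(-73,-63,-53): print("ledge",np.array([X,Y,Z])+Ro.from_euler('y',th).apply([z,0,45]))
print("tcp in stand",Rs.inv().apply(p-S)*1e3)
E
```

```text
moved px 183 (np.int64(283), np.int64(317), np.int64(256), np.int64(299))
200 169 103  97 101  97  97  96  91  90  83  86  81  83  83  82  82  82  82  79  81  83 141 138 144 145 127 129 126  87  86  88 142 140 140
204 167 166 167 161  98  99  97  89  87  84  82  86  83  81  81  84  83  81  79  80  86 141 139 143 144 140 145 145 146 147 142 140 144 145
208 162 165 163 165  96 100  94  92  85  86  83  85  84  87  82  84  84  83  81  80  97 136 140 138 138 135 141 144 147 150 145 142 143 147
212 161 160 161 163 101  95  91  91  87  84  85  86  84  88  82  80  83  83  81  83 112 134 133 137 138 140 140 141 142 142 148 145 142 146
216 159 159 161 163  97  89  84  86  87  88  85  85  83  81  80  78  82  84  82  78 108 133 131 135 136 136 144 143 140 143 144 145 151 155
220 155 155 157 155  93  88  86  87  90  92  88  85  88  84  83  83  82  82  80  79  81 138 140 136 136 133 135 137 137 140 147 148 154 160
224 157 152 152 153  90  84  85  89  89  86  88  86  89  85  83  83  81  80  78  79  83 136 135 139 130 133 139 139 137 143 150 158 160 160
228 152 153 152 157  91  89  81  79  80  78  7
[... 1392 characters left out ...]
2  33  34  36  36  35  24  31  58  34  34  38  31  35  43  39  37  41  38  42  40  43  42  43  45  43
272  35  34  39  40  35  34  35  38  36  35  38  33  29  25  35  31  92  31  30  29  34  33  36  37  37  40  39  42  43  40  46  39  43  41
276  37  37  37  38  32  36  34  34  34  35  33  36  31  30  32  26  95  30  30  32  35  33  38  38  40  40  38  38  42  34  41  42  38  43
[-88.73290008  23.68014559  47.61873745   0.17640876] [-1.1  1.4 -0.7  1.7 -0.   0.1  2.3 -0.8 -0.4 -2.6]
ledge [-152.70267637   23.68014559  104.73150066]
ledge [-142.85787353   23.68014559  102.97654855]
ledge [-133.01307068   23.68014559  101.22159644]
tcp in stand [-1.52527931e+02 -1.45799672e-02  1.07249812e+02]
```

```bash
python3 - <<'E'
from go import *
for n in("s6","s7","s8"):
    im=load(n)["image"]
    h=cv2.cvtColor(im,cv2.COLOR_RGB2HSV); m=((h[...,1]<40)&(h[...,2]>60)&(h[...,2]<110)).astype(np.uint8)
    m[:200]=0; k,l,st,ce=cv2.connectedComponentsWithStats(m[:,270:400]); i=1+np.argmax(st[1:,4]); c_=max(cv2.findContours((l==i).astype(np.uint8),0,2)[0],key=cv2.contourArea)
    print(n,(cv2.approxPolyDP(c_,2,True)[:,0]+[270,0]).tolist())
    for r in range(262,302,3): print(r,' '.join('%3d'%v for v in im[r,282:324:2].mean(1)))
w=load("w8"); print(K(w).round(1),np.array(w["T_tool_cam"]).round(3),w["D"])
E
```

```text
s6 [[369, 219], [367, 224], [332, 224], [298, 244], [295, 251], [284, 251], [300, 292], [360, 287], [364, 285], [366, 275], [371, 274], [368, 272], [375, 271], [377, 276], [374, 278], [386, 295], [388, 290], [370, 264], [374, 240], [382, 237]]
262 133 133 122  72  70  71  70  70  71  71  71  81  82  81  81  80  74  77  81  82  82
265 130 129 121  88  71  71  71  70  71  71  72  82  81  77  75  79  82  81  81  81  81
268 129 123 122 122  71  70  71  70  71  70  71  73  76  82  81  81  82  81  81  82  81
271 130 129 131 133  98  82  86  86  87  88  80  81  81  82  82  81  82  82  81  82  81
274 134 129 135 138 136  67 123 128 127 135  70  81  82  82  82  81  82  81  81  81  82
277 135 132 131 135 140 132  83 128 128 101  78  81  82  81  81  82  81  81  81  81  81
280 134 135 137 139 140 144  74 101 131  67  84  81  82  81  81  82  81  82  81  82  82
283 131 133 138 137 138 141 134  73 124  68  82  81  82  81  82  82  81  81  81  82  81
286 126 129 126 122 123 127 123  97  67  69  81  82  81  82  81  82  81  81  81  81  82
289 125 125 117 118 119 119 121 126  72  78  82  82  82  82  82 
[... 2897 characters left out ...]
83  83  83  83
289 127 127 119 120 121 121 122 128  73  80  82  83  83  83  83  83  83  83  82  83  83
292 113  63  64  65  79 124 130 124 121  85  84  86  86  87  96 100 107 112 120 135 134
295  61  63  64  63  68 125 125 123 123 124 120 119 117 114 116 118 119 121 127 126 134
298  61  63  64  66  69 131 124 119 121 120 119 117 117 117 116 118 118 117 121 126 129
301  65  68  69  69  88 129 125 121 122 119 116 117 121 121 120 116 114 118 121  66  67
[[284.4   0.  320. ]
 [  0.  284.4 202. ]
 [  0.    0.    1. ]] [[-0.    -0.954 -0.301  0.077]
 [ 1.    -0.001  0.001 -0.001]
 [-0.001 -0.301  0.954 -0.168]
 [ 0.     0.     0.     1.   ]] [0.00821892 0.         0.         0.         0.        ]
```

The bin hasn't moved at all, and the ledge's wrist-image width (96 px) puts it at z≈0.123, as predicted. So I need to find where the fingertips really end, which I'll check in the earlier side picture.

```bash
python3 - <<'E'
from go import *
g=load("s6"); p=np.array([.5468,.1282,.2213]);Rs=Ro.from_euler('z',.048)
for dx in(-9,0,9):
  for dz in(0,10,20,30): print(dx,dz,proj(g,p+Rs.apply([dx/1e3,-.017,dz/1e3]))[0].round(1),end=' ')
  print()
for r in range(160,225,3): print(r,' '.join('%3d'%v for v in g["image"][r,292:336:2].mean(1)))
g=load("s8"); print("now", [proj(g,np.array([.5161,.1267,z]))[0].round(0).tolist() for z in(.107,.125,.135)])
E
python3 -m jog '[[0,0,0,0,0,0,0]]'
```

```text
-9 0 [306.6 208. ] -9 10 [306.5 201.9] -9 20 [306.3 195.7] -9 30 [306.1 189.4] 
0 0 [312.9 206.9] 0 10 [312.7 200.8] 0 20 [312.6 194.6] 0 30 [312.5 188.3] 
9 0 [319.  205.8] 9 10 [319.  199.7] 9 20 [318.9 193.5] 9 30 [318.8 187.2] 
160 159 139  31  26  29  33  33  33  33  33  33  33  33  33  34  34  33  33  33  33  33  33
163 158 140  31  27  32  33  32  33  54  49  34  33  33  33  33  33  33  33  33  33  33  34
166 157 137  29  28  33  33  33  59  64  64  46  33  33  33  33  33  33  33  33  33  33  33
169 155  90  30  28  33  33  33  34  42  38  33  32  33  33  33  33  32  33  32  32  33  32
172 101 118  28  38  32  33  33  34  32  33  33  33  33  33  34  33  33  33  33  36  45  59
175 122 127  27  23  32  33  33  33  32  31  33  32  31  31  29  59  67  65  87 127 127 124
178 124 129  74  23  30  26  28  28  33  32  31  32  31  32  33  58  78 120 127 127 122 124
181 127 125 132  26  29  29  27  27  32  32  33  32  31  32  33 103 117 126 124 114 118 123
184 135 140 162 123  19  20  23  28  32  31  32  33  32  32  33 128 131 131 124 119 128 128
187 135 124 157 130  64  33  25  27  33 
[... 655 characters left out ...]
 124 128 131 131 131 127 131 125  71  61
211 134 136 132 132 128 129 126 128 133 135 131 129 124 128 126 127 129 131 135 141  74  67
214 137 137 139 135 133 132 132 136 136 134 129 128 126 128 130 129 130 134 139 137 127  79
217 137 140 140 138 135 132 137 138 137 131 127 130 130 131 130 130 131 137 135 134 137 133
220 141 142 143 139 135 136 138 140 134 130 130 131 129 118 132 134 130 135 138 139 134 128
223 135 138 137 136 132 133 138 136 132 130 130 132 131 126 124 133 139 140 140 133 130 137
now [[292.0, 267.0], [291.0, 258.0], [291.0, 253.0]]
clock: 17.88
tcp_pos: [0.5162, 0.1267, 0.1074]
tool_rot: [3.141, -0.001, -3.095]
ft_force: [0.2, 0.1, 0.5]
gripper_width: 0.0007
finger_force: 0.0
```

The fingertips actually end about 20–25 mm short of the stated TCP (tip at row 195, TCP predicted at row 207+). So they are still just above the ledge. I'll move back over the ledge centre and keep lowering.

```bash
python3 -m jog '[[0,-0.007,0,0,0,0,0],[0,0,0,0.002,0,0,0],[0,0,0,0,0,0,0]]'|sed -n '2p;4p';python3 -m jog '[[0,0,0,0.002,0,0,0],[0,0,0,0,0,0,0]]'|sed -n '2p;4p';python3 -m jog '[[0,0,0,0.002,0,0,0],[0,0,0,0,0,0,0]]'|sed -n '2p;4p';python3 -m jog '[[0,0,0,0.002,0,0,0],[0,0,0,0,0,0,0]]'|sed -n '2p;4p'
```

```text
tcp_pos: [0.5231, 0.127, 0.105]
ft_force: [0.7, 0.4, 0.3]
tcp_pos: [0.523, 0.127, 0.1031]
ft_force: [0.6, -0.2, -0.2]
tcp_pos: [0.5233, 0.127, 0.1016]
ft_force: [-0.8, -0.0, 3.9]
tcp_pos: [0.5237, 0.127, 0.0997]
ft_force: [1.0, -0.6, 4.2]
```

Contact at TCP z 0.102 with about 4 N. Pressing on.

```bash
python3 -m jog '[[0,-0.0005,0,0.002,0,0,0],[0,-0.0005,0,0.002,0,0,0],[0,0,0,0,0,0,0]]'|sed -n '2p;4p';python3 -m jog '[[0,-0.0005,0,0.002,0,0,0],[0,-0.0005,0,0.002,0,0,0],[0,0,0,0,0,0,0]]'|sed -n '2p;4p';python3 -m jog '[[0,-0.0005,0,0.002,0,0,0],[0,-0.0005,0,0.002,0,0,0],[0,0,0,0,0,0,0]]'|sed -n '2p;4p'
```

```text
tcp_pos: [0.5242, 0.127, 0.095]
ft_force: [2.5, 0.8, 2.7]
tcp_pos: [0.5246, 0.1271, 0.0907]
ft_force: [0.1, -0.4, 0.7]
tcp_pos: [0.5261, 0.1271, 0.0871]
ft_force: [-0.1, -0.8, -0.8]
```

The force rose and then vanished, so the snap has probably happened. I'll follow down to the level height (TCP ≈0.079) to seat it firmly.

```bash
python3 -m jog '[[0,0,0,0.002,0,0,0],[0,0,0,0.002,0,0,0],[0,0,0,0,0,0,0]]'|sed -n '2p;4p';python3 -m jog '[[0,0,0,0.002,0,0,0],[0,0,0,0,0,0,0]]'|sed -n '2p;4p';python3 -m jog '[[0,0,0,0.002,0,0,0],[0,0,0,0,0,0,0]]'|sed -n '2p;4p'
```

```text
tcp_pos: [0.526, 0.1271, 0.0831]
ft_force: [-0.4, 0.3, 1.2]
tcp_pos: [0.5261, 0.1271, 0.0812]
ft_force: [0.3, -0.8, 0.7]
tcp_pos: [0.526, 0.1271, 0.0791]
ft_force: [-0.7, -0.3, -0.7]
```

```bash
cat > home.py <<'E'
from go import *
import sys
f=snap("side",sys.argv[1]); im=f["image"]; Rs=Ro.from_euler('z',STAND[3]); S=np.array(STAND[:3])
h=cv2.cvtColor(im,cv2.COLOR_RGB2HSV); m=((h[...,1]<40)&(h[...,2]>60)&(h[...,2]<110)).astype(np.uint8)
m[:200]=0; k,l,st,ce=cv2.connectedComponentsWithStats(m[:,270:400]); i=1+np.argmax(st[1:,4]); c_=max(cv2.findContours((l==i).astype(np.uint8),0,2)[0],key=cv2.contourArea)
print((cv2.approxPolyDP(c_,2,True)[:,0]+[270,0]).tolist())
for n,v in dict(ledgeFfar=(-73,28,45),ledgeFnear=(-73,-28,45),rimB=(55,-30,88),knee=(5,-30,88),botF=(-55,-30,0),botB=(55,-30,0)).items():
    print(n,proj(f,S+Rs.apply((np.array([-77,0,55])+v)/1e3))[0].round(1))
E
python3 home.py s9
```

```text
[[371, 222], [330, 233], [334, 234], [339, 242], [340, 254], [335, 267], [325, 268], [320, 274], [322, 269], [296, 275], [299, 284], [310, 284], [309, 295], [312, 302], [375, 286], [376, 283], [385, 295], [388, 292], [376, 273], [377, 242], [384, 240]]
ledgeFfar [289.  259.1]
ledgeFnear [298.4 281.9]
rimB [379.1 243.2]
knee [348.3 249.8]
botF [310.9 301.8]
botB [375.6 286.3]
```

The bin's bottom corners at (312,302) and (375,286) match the predicted home pixels (311,302) and (376,286): level and home. I'll lift clear, recheck and hand in.

```bash
python3 -m jog '[[0,0,0,-0.005,0,0,0],[0,0.01,0,-0.04,0,0,0],[0,0.02,0,-0.05,0,0,0],[0,0.02,0,-0.04,0,0,0],[0,0,0,0,0,0,0],[0,0,0,0,0,0,0],[0,0,0,0,0,0,0]]'; python3 home.py s10; python3 - <<'E'
from go import *
a=load("top0")["image"].astype(int);b=snap("top","t10")["image"].astype(int)
for n,(r0,r1,c0,c1) in dict(tin=(118,162,314,354),box=(132,172,258,308),bottle=(174,206,226,258)).items(): print(n,(np.abs(a-b).sum(2)>90)[r0:r1,c0:c1].mean().round(3))
E
```

```text
clock: 21.92
tcp_pos: [0.4762, 0.1247, 0.2132]
tool_rot: [3.141, -0.003, -3.095]
ft_force: [-0.3, 0.8, -0.6]
gripper_width: 0.0004
finger_force: 0.0
[[371, 222], [335, 230], [302, 258], [312, 278], [346, 249], [375, 244], [348, 251], [311, 282], [304, 283], [310, 284], [309, 295], [312, 302], [375, 286], [377, 283], [386, 295], [388, 290], [376, 273], [377, 242], [384, 240]]
ledgeFfar [289.  259.1]
ledgeFnear [298.4 281.9]
rimB [379.1 243.2]
knee [348.3 249.8]
botF [310.9 301.8]
botB [375.6 286.3]
tin 0.0
box 0.016
bottle 0.0
```

```bash
python3 -c "
from rig import env
print(env.hand_in())"
```

```text
the job is handed in; nothing more can be done
None
```

The bin first hung by itself, tilted on the roller; I then pressed its front ledge until it snapped in, and it now sits level at its home position. The tin, box and bottle are undisturbed, and I handed the job in at about 22 s.

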